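# Seat a sharpener body in the screwing fixture and lock its lever

## Task

Get the big light-blue sharpener body that waits on the metal fixture's loading deck down into the fixture's pocket (sliding it along between the guide rails will do), so that it drops in and sits flat on the pocket floor. Then swing the lever with the black knob fully shut across its top, against its stop. Leave the other things on the table where they are.

Things in the scene. Friction and masses are not known exactly. Their poses are not given: they have to be found in the camera images.
- fixture: Fixed metal fixture, 350 x 160 mm. Origin on the table surface; x = loading direction (deck to pocket), y to the left of that, z up. Loading deck x = -200 to +20 mm, top 22 mm above the table. Pocket x = 20 to 126, y = -30 to +30, floor 10 mm above the table. End wall behind it to x = 150, top level with the deck.
- pocket (a point): Centre of the pocket's floor, in fixture coordinates (73, 0, 10) mm; axes as the fixture's. The pocket is 106 mm long (x), 60 mm wide and 12 mm deep below the deck.
- rails (a point): Point on the deck midway between the guide rails where they become parallel: fixture (-10, 0, 22) mm. The rails stand 12 mm above the deck, 10 mm thick; 60 mm apart from here to x = 126 mm, and flaring the other way to 140 mm apart at x = -190 mm.
- lever_stop (a point): Foot of the upright stop for the shut lever, fixture (57, -66, 22) mm: 6 mm thick, its top 66 mm above the table, with a low rest for the bar on its +x side.
- block: Light-blue sharpener body to be seated, loose on the deck, wedge-shaped: 100 mm long (x), 56 wide, 46 high at its rear (-x), 36 at its front (+x); steel blade on the sloping top. About 0.12 kg. Origin: centre of underside. Starts front towards the pocket, nearly straight. Pushed at its rear it noses down into the pocket and drops in; seated it has 6 mm play lengthwise, 4 across.
- lever (a joint): Lever: flat steel bar swinging level on an upright pivot. Angle in rad: 0 = shut, across the pocket (pointing to the fixture's -y), on its stop; grows anticlockwise from above to 1.9; at 1.57 it points along fixture +x, clear. Stays where left; 1 N at the knob moves it. Bar 24 mm wide, underside 54, top 66 mm above the table: 3 mm over a seated body; an unseated one blocks it.
- lever_knob (a point): Point on the axis of the upright black knob at the lever's free end (22 mm diameter, from 66 to 106 mm above the table; this point is 86 mm above the table), 155 mm from the pivot axis.
- lever_hinge (a point): On the lever's pivot axis (vertical), at the height of the bar's underside, 54 mm above the table; in fixture coordinates (73, 70, 54) mm.
- spare0: A light-blue moulded sharpener body like the one on the fixture (100 x 56 x 46 mm), lying loose on the table; origin at the centre of its underside. A bystander.
- spare1: A light-blue moulded sharpener body like the one on the fixture (100 x 56 x 46 mm), lying loose on the table; origin at the centre of its underside. A bystander.
- spare2: A light-blue moulded sharpener body like the one on the fixture (100 x 56 x 46 mm), lying loose on the table; origin at the centre of its underside. A bystander.
- screwdriver: Screwdriver lying loose on the table. A bystander.
- tape: Cardboard ring, 90 mm across and 30 mm high, lying on the table. A bystander.
Mind the look-alikes: they are no part of the job. What is shaped like the block but yellow is not meant.

How it is judged:
On the way, in this order (a step that is already met when the one before it is completed fails the run):
1. the sharpener body sits flat in the pocket while the lever is still open (horizontal distance between block and pocket below 0.007 m and z of block in the frame of pocket below 0.004 m and angle between block's own z axis and vertical below 0.06 rad and angle between the x axis of block and the x axis of fixture, either way round below 0.1 rad and value of joint lever above 0.8 rad), for 0.2 s.
2. the lever is swung shut over the seated body (horizontal distance between block and pocket below 0.007 m and z of block in the frame of pocket below 0.004 m and angle between block's own z axis and vertical below 0.06 rad and angle between the x axis of block and the x axis of fixture, either way round below 0.1 rad and value of joint lever below 0.12 rad), for 0.2 s.
At the end, for the whole second after the job is handed in: The sharpener body rests in the pocket: its origin within 7 mm sideways and 4 mm in height of the centre of the pocket's floor, upright within 0.06 rad, in line with the fixture within 0.1 rad, at rest; the lever is within 0.12 rad of shut (all of step 2 and linear speed of block below 0.02 m/s); the robot touches nothing.
It fails at once if a bystander (spare sharpener body, screwdriver or ring) is moved by more than 30 mm (distance of any of spare0, spare1, spare2, screwdriver, tape from where it was at the start of the episode above 0.03 m).
It also fails if it takes over 61 s, if anything falls off the work surface, if the arm or the gripper's body presses on something with over 40 N, if the wrist force passes 120 N, or if a joint passes its speed limit or range.

## Robot

A 7-joint arm with a two-finger parallel gripper is mounted at the origin on the work surface. World frame = base frame: x ahead of the robot, y to its left, z up, the work surface at z = 0. Lengths are in m, angles in rad, forces in N, time in s.
With the tool pointing down it reaches from about 0.425 to 0.925 m from the base axis. Payload 6.8 kg.
Tool frame: the origin (TCP) lies on the front face of the gripper's body, between the roots of the fingers; the fingertips stand 73 mm ahead of it and the grasp point (between the pads) lies 54 mm ahead of it (tcp_to_tips is the distance from the TCP to the fingertips, in m); z points along the fingers, x is the direction in which the jaws open and shut, and the axes are right-handed (so a half turn about z gives the same grasp; the last joint's range is limited). The gripper opens to 85 mm and grips with 20 to 120 N. Pads are 22 mm wide; open, the fingers measure 114 mm over their backs; the gripper's body (76 mm by 85 mm) begins 54 mm behind the grasp point. The pads swing forward as they close: fully open they stand 13 mm farther back than shut.
Start: joints at [1.072, 0.477, 0.022, 1.555, -0.011, 1.109, -0.083], TCP at [0.257, -0.624, 0.304] pointing down, gripper open.
Joint ranges: [-2.96, 2.96], [-0.34, 2.1], [-1.41, 1.46], [0.24, 2.44], [-1.37, 4.51], [0.17, 1.92], [-2.96, 2.96]. Speed limits (rad/s): [2.39, 2.39, 3.14, 3.14, 3.14, 3.14, 3.14].

## Interface

Orientations are given as a unit quaternion [w, x, y, z].
In Python, from station import get_obs, read_camera, hand_in, look_for, silhouettes, tcp_to_tips gives the robot as it stands. The module is installed in compiled form; this text tells all that it offers.
- The arm moves only by the tool apply_moves, never from a script. Its argument "moves" is a list of rows, each a list of 3 entries, a list of its own where there are three numbers: the shift along the tool's x, y, z in units of 25 mm (1.0 is 25 mm), then the turn, a rotation vector about the tool's x, y, z in units of 10 degrees (1.0 is 10 degrees), then the gripper's target within -1 to 1 (fully open at 1, half-way at 0, shut at -1). In form: [[[dx, dy, dz], [rx, ry, rz], jaw], ...]. A call has 1 to 20 rows; each row is the pose to reach, as a shift and turn from the pose commanded when the call began, along the tool's axes at that moment; what a row does not reach only later rows make up. A row lasts 1/8 s, in which the tool goes at most 62.5 mm and 10.7 degrees, less where a joint would pass 70% of its speed; a pose out of reach is approached as far as the arm can. A call with a gripper value outside its range is refused whole. The fingers move at their own pace and stop on an object; "force" is the grip in N (left out, the last holds). Time passes only in rows, so rows that repeat a pose let the fingers close. It gives the time, the measured TCP pose, the force and the opening at its end, in the units of the state.
- get_obs(): the state, without advancing time (a new reading comes with each control period).
- read_camera(name): name is "scene" or "side" or "wrist"; returns a dict with "color" (480x640x3 uint8, red, green, blue), "mtx" (3x3 intrinsics, pixels), "eye" and "rotation" of the camera in the world; the wrist camera has in their place "hand_eye" (4x4, takes a point from camera to tool coordinates, whose origin is the TCP and whose axes are the tool frame's). Camera axes: x right, y up, looking along -z (the intrinsics and any distortion apply to the point x, -y, -z); pixel columns grow to the right and rows downward; lengths in m; the calibration is good to about 2 mm. A picture is of the moment at which its call begins: read the wrist's pose just before it. There is no depth.
- hand_in(): hands the job in, once; it reports no verdict.
Trained networks look in the newest picture that a camera, given by its name, has taken for a name from the list of things; names that differ only in an ending like _2 or _b are one class to them, and where a whole thing is asked for, a point or a joint stands for the part that bears it (a point fixed in the world has none). Each returns a list of dicts, best first, with "conf" (0 to 1); they miss things now and then, are a little off and sometimes report something else, mostly with a low value. They report only what shows in the picture. A call takes as long as a camera call. They do not tell look-alikes from the thing itself.
- look_for(camera, query): "pixel" ([row, column] in pixels, amid what is visible of it).
- silhouettes(camera, query): "mask" (480x640 bool, what is visible of it) and "pixel" ([row, column] in pixels, amid what is visible of it).
The state is a dict: "t": time; "q": joint angles; "joint_vel": joint speeds; "joint_torque": joint torques, N m; "eef_pos": TCP position; "tool_rot": TCP orientation; "contact_force": force on the tool from outside, world axes, zero at the start; "torque": the same for the moment, N m; "gripper_width": opening from 0.0 (shut) to 1.0 (fully open).
Only numpy, scipy, OpenCV 4.12 (cv2) and the standard library are available. Lean on these libraries where they do the work, as an engineer would, in place of code of your own. Each camera call takes 0.05 s, during which the arm holds its last target.

## Working session

There is one attempt and no reset: what is moved stays moved. The work goes in short steps, Python scripts to look and compute and a tool call to move; the robot and the scene stay as the last step left them, time stands still between calls to the robot, and variables do not carry over. Pictures are saved under pics/ and viewed, and the job is handed in when it is done.

Besides the shell and the picture viewer there is one more tool, called after "Call:" in YAML: its name, and indented under it one key for each argument. apply_moves: Moves the arm, as the interface text tells. Its arguments: {"type":"object","properties":{"moves":{"type":"array"},"force":{"type":"number"}},"required":["moves"]}

```bash
mkdir -p pics; python3 - <<'E'
from station import *
import cv2
o=get_obs();print(o['t'],o['eef_pos'],o['tool_rot'],o['q'])
for c in ['scene','side','wrist']:
    r=read_camera(c);cv2.imwrite(f'pics/{c}0.png',r['color'][:,:,::-1])
    print(c,r['mtx'].tolist(),{k:(v.tolist() if hasattr(v,'tolist') else v) for k,v in r.items() if k not in('color','mtx')})
    for n in ['fixture','block','lever','lever_knob']:
        print(n,[(d['pixel'],round(d['conf'],2)) for d in look_for(c,n)])
print(get_obs()['t'])
E
```

```text
0.0 [ 0.2569548  -0.62368672  0.30292601] [-4.62745203e-04  8.30937985e-01 -5.56364311e-01 -7.77459903e-04] [ 1.07191262  0.47780086  0.02232382  1.5564485  -0.01153485  1.10928006
 -0.08311607]
scene [[483.37412092964735, 0.0, 317.2557568693794], [0.0, 483.37412092964735, 238.6477792106709], [0.0, 0.0, 1.0]] {'eye': [1.2266267540343574, -0.23157712801503472, 0.856212507332137], 'rotation': [0.7657088562785669, 0.2961111135491691, 0.20927102614583315, 0.5312379819488721]}
fixture [([267.9, 288.9], 0.58)]
block [([258.0, 229.6], 0.81), ([381.5, 227.7], 0.67)]
lever [([233.2, 349.7], 0.69)]
lever_knob [([236.7, 348.9], 0.88)]
side [[474.85412090974006, 0.0, 316.8993846870451], [0.0, 474.85412090974006, 238.05516031531948], [0.0, 0.0, 1.0]] {'eye': [0.27877179147074826, 0.9298424602067015, 0.7881446646845944], 'rotation': [-0.1470313708475317, -0.062492609488902874, 0.4412631655292539, 0.8830420536379145]}
fixture [([240.4, 325.1], 0.81)]
block [([218.3, 428.9], 0.96), ([184.1, 278.7], 0.57), ([244.4, 325.0], 0.31)]
lever [([257.7, 311.4], 0.95)]
lever_knob [([255.2, 312.2], 0.97)]
wrist [[427.23459502388624, 0.0, 320.94595242813534], [0.0, 427.23459502388624, 243.44465300912745], [0.0, 0.0, 1.0]] {'hand_eye': [[0.9999998998667377, 0.0004467261347547041, -2.6500448722992127e-05, -0.0003811186023892077], [0.0004176738202076348, -0.9529483324229595, -0.30313248140191, -0.07672813578576523], [-0.0001606707601542715, 0.30313243997972245, -0.9529484235869461, -0.07098581205927013], [0.0, 0.0, 0.0, 1.0]]}
fixture []
block []
lever []
lever_knob []
0.75
```

View pics/scene0.png

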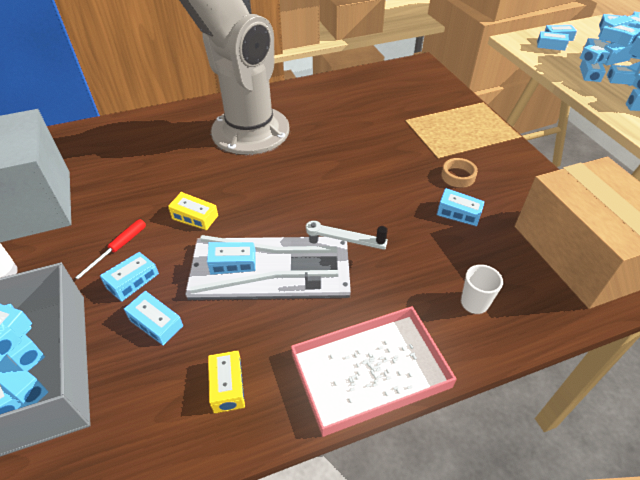

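View pics/side0.png

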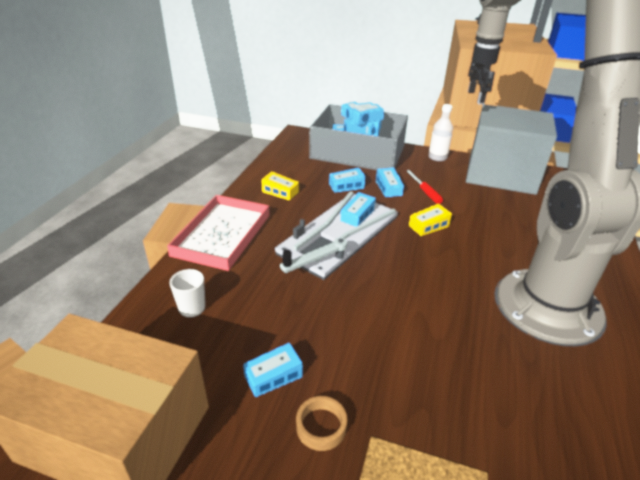

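The scene picture shows four light-blue bodies. They are at (row 257, col 231) on the fixture deck, at (277,130) and (317,153) on the table at left, and at (206,461) on the table at right. Only the first stands on the metal deck between the rails. I'll confirm it in an enlarged crop and read off the fixture points there.

```bash
python3 - <<'E'
import cv2
a=cv2.imread('pics/scene0.png')[205:310,175:400];cv2.imwrite('pics/c1.png',cv2.resize(a,None,fx=3.5,fy=3.5,interpolation=cv2.INTER_CUBIC))
a=cv2.imread('pics/side0.png')[180:285,265:405];cv2.imwrite('pics/c2.png',cv2.resize(a,None,fx=5,fy=5,interpolation=cv2.INTER_CUBIC))
E
```

```text
(no output)
```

View pics/c1.png

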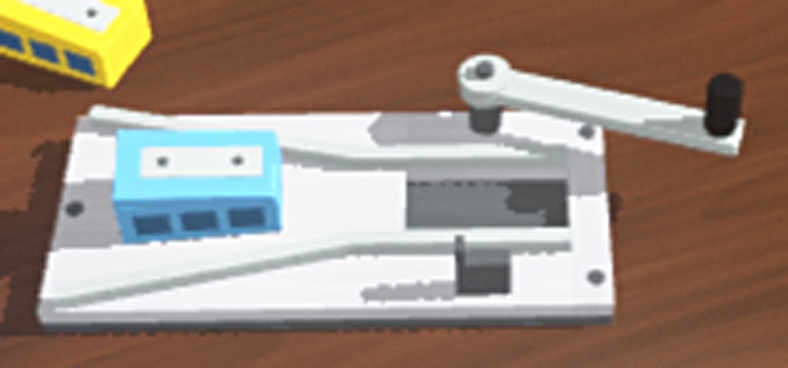

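View pics/c2.png

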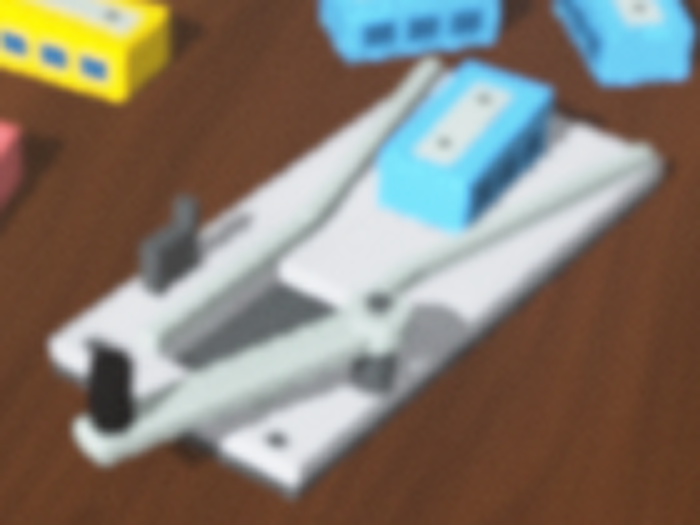

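```bash
cat > h.py <<'E'
import numpy as np,cv2
from scipy.spatial.transform import Rotation as R
from scipy.optimize import least_squares
K={'scene':(483.374,317.256,238.648),'side':(474.854,316.899,238.055)}
E={'scene':([1.2266267540343574,-0.23157712801503472,0.856212507332137],[0.7657088562785669,0.2961111135491691,0.20927102614583315,0.5312379819488721]),
'side':([0.27877179147074826,0.9298424602067015,0.7881446646845944],[-0.1470313708475317,-0.062492609488902874,0.4412631655292539,0.8830420536379145])}
def Rq(q): return R.from_quat([q[1],q[2],q[3],q[0]])
def proj(c,P):
    f,cx,cy=K[c];e,q=E[c]
    p=Rq(q).inv().apply(np.atleast_2d(P)-e)
    return np.c_[cx+f*p[:,0]/-p[:,2],cy+f*p[:,1]/p[:,2]]
def ray(c,px,z):
    f,cx,cy=K[c];e,q=E[c]
    d=Rq(q).apply([(px[0]-cx)/f,-(px[1]-cy)/f,-1]);e=np.array(e)
    return e+d*(z-e[2])/d[2]
def F(p,pts): # pose x,y,yaw ; local mm
    return R.from_euler('z',p[2]).apply(np.atleast_2d(pts)/1000.)+[p[0],p[1],0]
E
cat > fit.py <<'E'
from h import *
sc=lambda a:np.array(a)/3.5+[175,205]
si=lambda a:np.array(a)/5+[265,180]
obs=[('scene',sc((80,113)),(-200,80,22)),('scene',sc((40,310)),(-200,-80,22)),('scene',sc((613,307)),(150,-80,22)),('scene',sc((602,118)),(150,80,22)),('scene',sc((405,173)),(20,22,22)),('scene',sc((570,178)),(126,30,22)),
('side',si((295,478)),(150,80,22)),('side',si((50,345)),(150,-80,22)),('side',si((662,168)),(-200,80,22))]
def res(p,obs,z=0):
    return np.concatenate([proj(c,F(p,[np.array(l)+[0,0,z]]))[0]-u for c,u,l in obs])
s=least_squares(lambda p:res(p,obs[:4]+obs[6:]),[.7,-.3,1.5])
print('fix',s.x);print(res(s.x,obs).reshape(-1,2).round(1).tolist())
f=s.x
bo=[('scene',sc((117,130)),(-50,28,46)),('scene',sc((273,130)),(50,28,36)),('scene',sc((280,196)),(50,-28,36)),('scene',sc((115,196)),(-50,-28,46)),('scene',sc((122,241)),(-50,-28,0)),('scene',sc((280,231)),(50,-28,0)),
('side',si((480,62)),(-50,-28,46)),('side',si((553,90)),(-50,28,46)),('side',si((465,165)),(50,28,36)),('side',si((383,140)),(50,-28,36)),('side',si((463,232)),(50,28,0)),('side',si((382,202)),(50,-28,0))]
b=least_squares(lambda p:res(p,bo,22),[f[0],f[1]-.1,f[2]])
print('blk',b.x);print(res(b.x,bo,22).reshape(-1,2).round(1).tolist())
print('block in fixture',R.from_euler('z',-f[2]).apply([b.x[0]-f[0],b.x[1]-f[1],0])*1000,b.x[2]-f[2])
for c,u in [('scene',(381.5,230)),('side',si((110,350)))]:
    k=ray(c,u,.106 if c=='side' else .1)
for c,u,z in [('scene',sc((726,80)),.106),('side',si((110,350)),.106),('scene',sc((725,128)),.066)]:
    k=ray(c,u,z);kf=R.from_euler('z',-f[2]).apply([k[0]-f[0],k[1]-f[1],0])*1000
    d=kf-[73,70,0];print('knob',k,kf,np.hypot(*d[:2]),np.arctan2(d[1],d[0])+np.pi/2)
for n,q in dict(hinge=(73,70,54),pocket=(73,0,10),rails=(-10,0,22),stop=(57,-66,22),knobshut=(73,-85,86)).items(): print(n,F(f,[q]))
for c,pxs in [('scene',[(130,277),(153,317),(461,206)]),('side',[])]:
    for u in pxs: print('spare',ray(c,u,.02))
E
python3 fit.py
```

```text
fix [ 0.54876118 -0.07084464  1.21975895]
[[0.1, 0.1], [-0.7, -0.9], [0.0, -1.2], [-0.2, -2.4], [-0.1, 1.0], [-0.6, -3.4], [-1.6, -1.1], [-1.2, -0.7], [-0.8, -0.9]]
blk [ 0.50864347 -0.17346961  1.3020288 ]
[[-1.3, -1.1], [0.1, -1.1], [-2.0, -0.8], [-2.5, -0.6], [-0.8, 0.0], [-0.3, -0.4], [-2.7, -0.3], [-0.2, 0.2], [-0.4, 4.4], [-1.6, 2.7], [-0.9, 1.7], [-2.0, 1.0]]
block in fixture [-110.16190354    2.38133197    0.        ] 0.08226985485151661
knob [0.60012564 0.14555988 0.106     ] [220.87021938  26.18340731   0.        ] 154.22546992744597 1.2827210208593904
knob [0.6009414  0.13534171 0.106     ] [211.5557057   21.90365193   0.        ] 146.66609110201495 1.2366837670013404
knob [0.60439326 0.14695027 0.066     ] [223.64333227  22.65416046   0.        ] 157.90833441834877 1.2662806572607546
hinge [[0.50813269 0.02177461 0.054     ]]
pocket [[ 0.57386385 -0.00229643  0.01      ]]
rails [[ 0.54532246 -0.0802348   0.022     ]]
stop [[ 0.63033698 -0.04001626  0.022     ]]
knobshut [[ 0.65368025 -0.03152556  0.086     ]]
spare [ 0.4680654  -0.39353436  0.02      ]
spare [ 0.59143757 -0.35991119  0.02      ]
spare [0.52910147 0.40477952 0.02      ]
```

```bash
cat > mv.py <<'E'
from h import *
FX=np.array([0.5488,-0.0708,1.2198])
def plan(o,targets):
    """targets: (fixture mm x,y,z_tcp_mm, direction of tool x in fixture deg)"""
    Rt=Rq(o['tool_rot']);p0=np.array(o['eef_pos'])
    for x,y,z,a in targets:
        P=F(FX,[(x,y,z)])[0]
        th=np.radians(a)+FX[2]
        X=np.array([np.cos(th),np.sin(th),0]);Z=np.array([0,0,-1.]);M=R.from_matrix(np.c_[X,np.cross(Z,X),Z])
        print((x,y,z,a),'->',(Rt.inv().apply(P-p0)/.025).round(2).tolist(),np.degrees((Rt.inv()*M).as_rotvec()/10).round(2).tolist())
E
python3 - <<'E'
from mv import *
from station import *
o=get_obs()
try: print(tcp_to_tips())
except TypeError: print(tcp_to_tips)
m=Rq(o['tool_rot']).as_matrix();a=np.degrees(np.arctan2(m[1,0],m[0,0])-FX[2]);print('toolx in fixture deg',a, 'q',o['q'])
plan(o,[(-200,0,180,90),(-200,0,180,-90)])
E
```

```text
0.0726
toolx in fixture deg -137.4982684585894 q [ 1.07187962  0.47697219  0.02240772  1.55539561 -0.01152235  1.10927998
 -0.08308   ]
(-200, 0, 180, 90) -> [-10.12, -13.81, 4.96] [-0.0, 0.0, 13.25]
(-200, 0, 180, -90) -> [-10.12, -13.81, 4.96] [-0.0, -0.0, -4.75]
```

Call:
apply_moves:
  moves:
    - [[-3,-4,1.5],[0,0,-1],-0.4]
    - [[-6,-8,2.5],[0,0,-2.5],-0.4]
    - [[-10.12,-13.8,3.5],[0,0,-4.75],-0.4]
    - [[-10.12,-13.8,3.5],[0,0,-4.75],-0.4]
    - [[-10.12,-13.8,3.5],[0,0,-4.75],-0.4]
    - [[-10.12,-13.8,5],[0,0,-4.75],-0.4]
    - [[-10.12,-13.8,5],[0,0,-4.75],-0.4]
    - [[-10.12,-13.8,5],[0,0,-4.75],-0.4]

```text
t: 1.75
eef_pos: [0.4813, -0.254, 0.1775]
tool_rot: [-0.001, 0.985, -0.171, -0.001]
contact_force: [-0.3, -0.5, -0.6]
gripper_width: 0.298
```

```bash
python3 - <<'E'
from mv import *
from station import *
for c in ['scene','wrist']:
    r=read_camera(c);cv2.imwrite(f'pics/{c}1.png',r['color'][:,:,::-1])
a=cv2.imread('pics/scene1.png')[150:310,145:365];cv2.imwrite('pics/c3.png',cv2.resize(a,None,fx=3,fy=3))
o=get_obs();print(o['t'],o['eef_pos'],o['gripper_width'],o['contact_force'])
plan(o,[(-200,0,98,-90),(-110,0,98,-90),(-20,0,98,-90),(12,0,98,-90)])
E
```

```text
1.85 [ 0.48025699 -0.25746496  0.1784652 ] 0.3003685633898227 [-0.78067456 -0.33464407  0.20530646]
(-200, 0, 98, -90) -> [0.01, 0.05, 3.22] [-0.0, 0.01, 0.02]
(-110, 0, 98, -90) -> [0.02, -3.55, 3.22] [-0.0, 0.01, 0.02]
(-20, 0, 98, -90) -> [0.03, -7.15, 3.22] [-0.0, 0.01, 0.02]
(12, 0, 98, -90) -> [0.04, -8.43, 3.22] [-0.0, 0.01, 0.02]
```

View pics/c3.png

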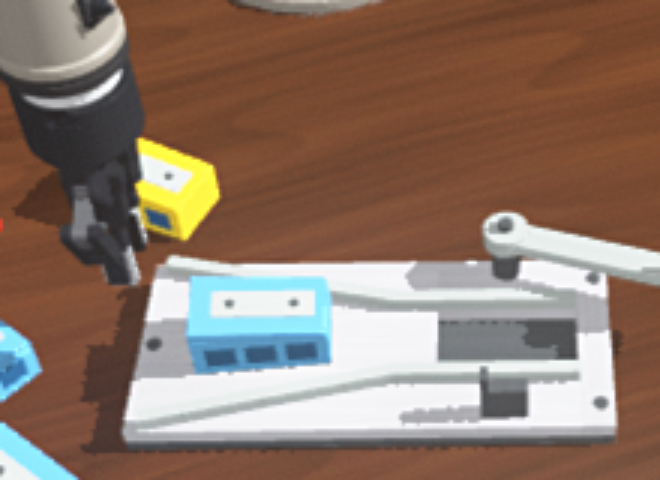

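View pics/wrist1.png

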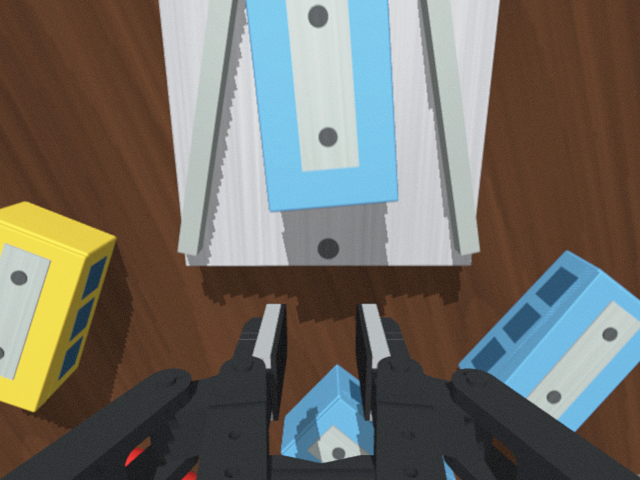

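```bash
cat >> mv.py <<'E'
HE=np.array([[0.9999998998667377,0.0004467261347547041,-2.6500448722992127e-05,-0.0003811186023892077],[0.0004176738202076348,-0.9529483324229595,-0.30313248140191,-0.07672813578576523],[-0.0001606707601542715,0.30313243997972245,-0.9529484235869461,-0.07098581205927013],[0,0,0,1.]])
def wproj(o,P):
    t=Rq(o['tool_rot']).inv().apply(np.atleast_2d(P)-o['eef_pos'])
    c=(t-HE[:3,3])@HE[:3,:3]
    return np.c_[320.95+427.23*c[:,0]/-c[:,2],243.44+427.23*c[:,1]/c[:,2]]
def wray(o,u,z):
    d=HE[:3,:3]@np.array([(u[0]-320.95)/427.23,-(u[1]-243.44)/427.23,-1]);T=Rq(o['tool_rot'])
    e=T.apply(HE[:3,3])+o['eef_pos'];d=T.apply(d);return e+d*(z-e[2])/d[2]
def tofix(P): return R.from_euler('z',-FX[2]).apply(np.array(P)-[FX[0],FX[1],0])*1000
E
python3 - <<'E'
from mv import *
from station import *
o=get_obs()
for n,u,z in [('rearL',(187,265),.022),('rearR',(470,265),.022),('blkL',(270,211),.068),('blkR',(397,200),.068),('spare2 top',(338,366),.046),('sp',(460,362),.046),('yellow',(116,238),.046),('yel',(35,411),.046)]:
    print(n,tofix(wray(o,u,z)).round(1))
E
```

```text
rearL [-207.5   76.8   22. ]
rearR [-207.   -83.9   22. ]
blkL [-165.    22.9   68. ]
blkR [-160.   -32.1   68. ]
spare2 top [-257.5   -8.8   46. ]
sp [-254.7  -75.6   46. ]
yellow [-184.2  102.8   46. ]
yel [-287.7  163.8   46. ]
```

Call:
apply_moves:
  moves:
    - [[0.1,0,1.5],[0,0,0],-0.4]
    - [[0.1,0,3.1],[0,0,0],-0.4]
    - [[0.1,0,3.1],[0,0,0],-0.4]
    - [[0.1,-0.5,3.1],[0,0,0],-0.4]
    - [[0.1,-1.0,3.1],[0,0,0],-0.4]
    - [[0.1,-1.4,3.1],[0,0,0],-0.4]
    - [[0.1,-1.8,3.1],[0,0,0],-0.4]
    - [[0.1,-2.2,3.1],[0,0,0],-0.4]
    - [[0.1,-2.6,3.1],[0,0,0],-0.4]
    - [[0.1,-3.0,3.1],[0,0,0],-0.4]
    - [[0.1,-3.4,3.1],[0,0,0],-0.4]
    - [[0.1,-3.8,3.1],[0,0,0],-0.4]
    - [[0.1,-4.2,3.1],[0,0,0],-0.4]
    - [[0.1,-4.6,3.1],[0,0,0],-0.4]
    - [[0.1,-5.0,3.1],[0,0,0],-0.4]
    - [[0.1,-5.0,3.1],[0,0,0],-0.4]

```text
t: 3.85
eef_pos: [0.5255, -0.1408, 0.1013]
tool_rot: [-0.0, 0.985, -0.174, 0.0]
contact_force: [0.1, 0.5, 0.2]
gripper_width: 0.298
```

```bash
python3 - <<'E'
from mv import *
from station import *
o=get_obs()
for c in ['wrist','scene']:
    r=read_camera(c);cv2.imwrite(f'pics/{c}2.png',r['color'][:,:,::-1])
a=cv2.imread('pics/scene2.png')[150:310,165:385];cv2.imwrite('pics/c4.png',cv2.resize(a,None,fx=3,fy=3))
print(o['t'],tofix(o['eef_pos']),o['gripper_width'],o['contact_force'])
E
```

```text
3.85 [-73.72094418  -2.19025409 101.33694065] 0.29848002554254954 [0.07575055 0.54740661 0.21706292]
```

View pics/c4.png

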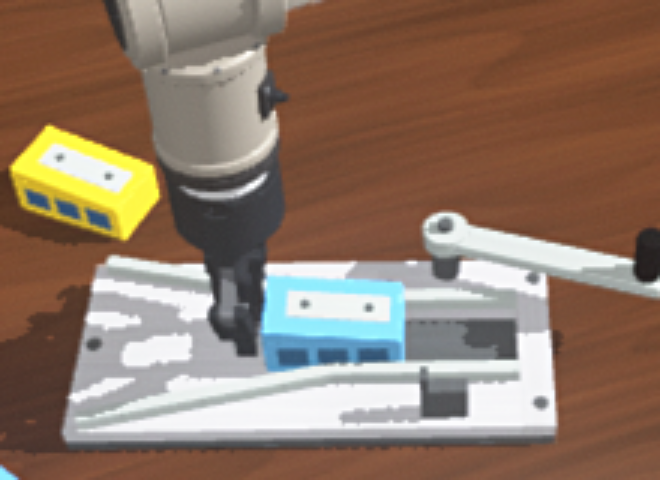

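View pics/wrist2.png

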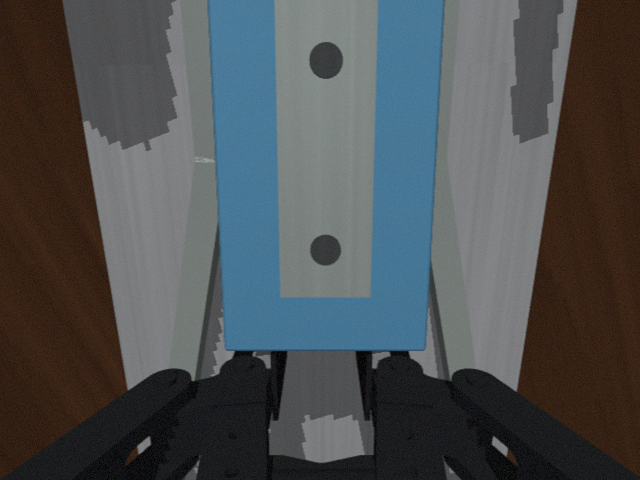

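```bash
python3 - <<'E'
from mv import *
from station import *
o=get_obs()
for n,u,z in [('bendL',(216,165),.034),('bendR',(435,160),.034),('blk rear L',(226,350),.068),('blk R',(424,350),.068)]:
    print(n,tofix(wray(o,u,z)).round(1))
plan(o,[(12,-3,101,-90)])
E
```

```text
bendL [-15.8  31.9  34. ]
bendR [-14.2 -38.2  34. ]
blk rear L [-62.5  24.6  68. ]
blk R [-62.5 -30.4  68. ]
(12, -3, 101, -90) -> [0.03, -3.48, 0.01] [-0.0, 0.0, 0.0]
```

Call:
apply_moves:
  moves:
    - [[0.05,-0.4,0],[0,0,0],-0.4]
    - [[0.05,-0.8,0],[0,0,0],-0.4]
    - [[0.05,-1.2,0],[0,0,0],-0.4]
    - [[0.05,-1.6,0],[0,0,0],-0.4]
    - [[0.05,-1.9,0],[0,0,0],-0.4]
    - [[0.05,-2.2,0],[0,0,0],-0.4]
    - [[0.05,-2.5,0],[0,0,0],-0.4]
    - [[0.05,-2.7,0],[0,0,0],-0.4]
    - [[0.05,-2.9,0],[0,0,0],-0.4]
    - [[0.05,-3.0,0],[0,0,0],-0.4]
    - [[0.05,-3.1,0],[0,0,0],-0.4]
    - [[0.05,-3.2,0],[0,0,0],-0.4]
    - [[0.05,-3.2,0],[0,0,0],-0.4]

```text
t: 5.58
eef_pos: [0.5539, -0.0673, 0.1015]
tool_rot: [-0.0, 0.985, -0.175, 0.0]
contact_force: [-0.6, 1.0, 0.7]
gripper_width: 0.299
```

```bash
python3 - <<'E'
from mv import *
from station import *
o=get_obs()
for c in ['wrist','scene']:
    r=read_camera(c);cv2.imwrite(f'pics/{c}3.png',r['color'][:,:,::-1])
a=cv2.imread('pics/scene3.png')[150:310,200:420];cv2.imwrite('pics/c5.png',cv2.resize(a,None,fx=3,fy=3))
print(o['t'],tofix(o['eef_pos']),o['gripper_width'],o['contact_force'])
E
```

```text
5.575 [  5.02865658  -3.59915873 101.45666374] 0.2989111450324717 [-0.646298    0.97522189  0.69448131]
```

View pics/c5.png

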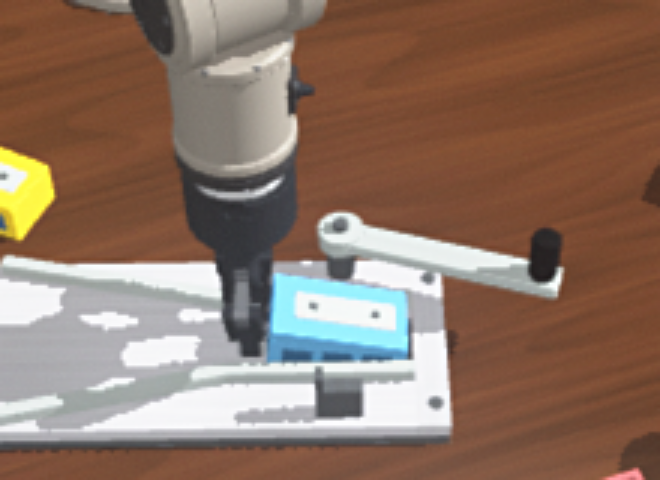

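View pics/wrist3.png

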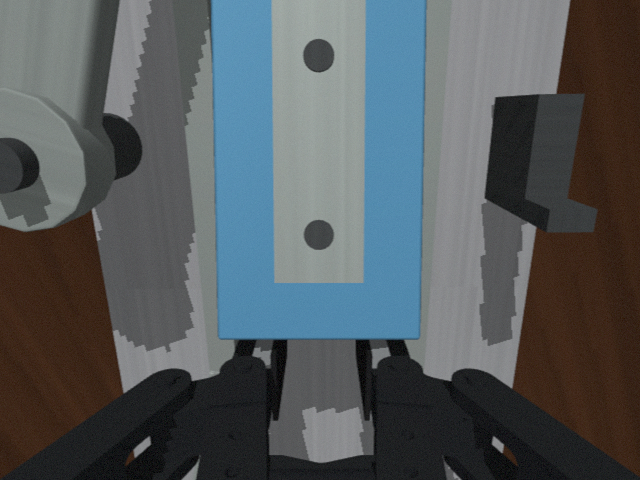

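Call:
apply_moves:
  moves:
    - [[0,-0.08,0],[0,0,0],-0.4]
    - [[0,-0.16,0],[0,0,0],-0.4]
    - [[0,-0.2,0],[0,0,0],-0.4]
    - [[0,-0.2,0],[0,0,0],-0.4]

```text
t: 6.18
eef_pos: [0.5556, -0.0627, 0.1014]
tool_rot: [-0.0, 0.985, -0.174, 0.0]
contact_force: [-0.6, -0.0, 0.2]
gripper_width: 0.302
```

```bash
python3 - <<'E'
from mv import *
from station import *
o=get_obs()
for c in ['wrist','scene']:
    r=read_camera(c);cv2.imwrite(f'pics/{c}4.png',r['color'][:,:,::-1])
a=cv2.imread('pics/scene4.png')[200:310,260:400];a=cv2.resize(a,None,fx=3,fy=3);b=cv2.resize(cv2.imread('pics/wrist4.png'),(440,330));cv2.imwrite('pics/c6.png',np.hstack([a[:330],b])[:, :800] if 0 else cv2.resize(np.hstack([a[:330],b]),(800,307)))
print(o['t'],tofix(o['eef_pos']),o['gripper_width'],o['contact_force'])
E
```

```text
6.175 [  9.92833076  -3.55651408 101.41442509] 0.30176808567917857 [-0.6133668  -0.03365906  0.2303698 ]
```

View pics/c6.png

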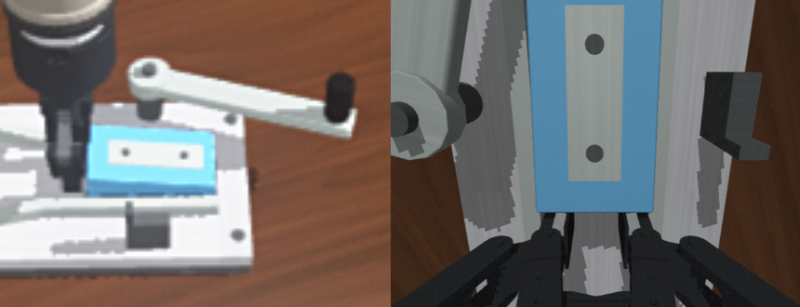

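Call:
apply_moves:
  moves:
    - [[0,0.4,0],[0,0,0],-0.4]
    - [[0,1,0],[0,0,0],-0.4]
    - [[0,1,-2],[0,0,0],-0.2]
    - [[0,1,-4],[0,0,0],-0.2]
    - [[0,0,-4.4],[0,0,0],-0.2]
    - [[0,-2,-4.4],[0,0,0],-0.2]
    - [[0,-2,-4.4],[0,0,0],-0.2]
    - [[0,-2,-4.4],[0,0,0],-0.2]

```text
t: 7.28
eef_pos: [0.5722, -0.0172, 0.2111]
tool_rot: [0.0, 0.985, -0.175, -0.0]
contact_force: [-0.1, -1.0, 0.8]
gripper_width: 0.399
```

```bash
python3 - <<'E'
from mv import *
from station import *
o=get_obs()
for c in ['wrist','scene','side']:
    r=read_camera(c);cv2.imwrite(f'pics/{c}5.png',r['color'][:,:,::-1])
a=cv2.imread('pics/scene5.png')[200:310,240:400];a=cv2.resize(a,None,fx=5,fy=5);cv2.imwrite('pics/c7.png',a)
print(o['t'],tofix(o['eef_pos']),o['gripper_width'],o['contact_force'])
E
```

```text
7.275 [ 58.32644372  -3.51769583 211.09957281] 0.3986436568671494 [-0.05314992 -1.04261368  0.78977797]
```

View pics/c7.png

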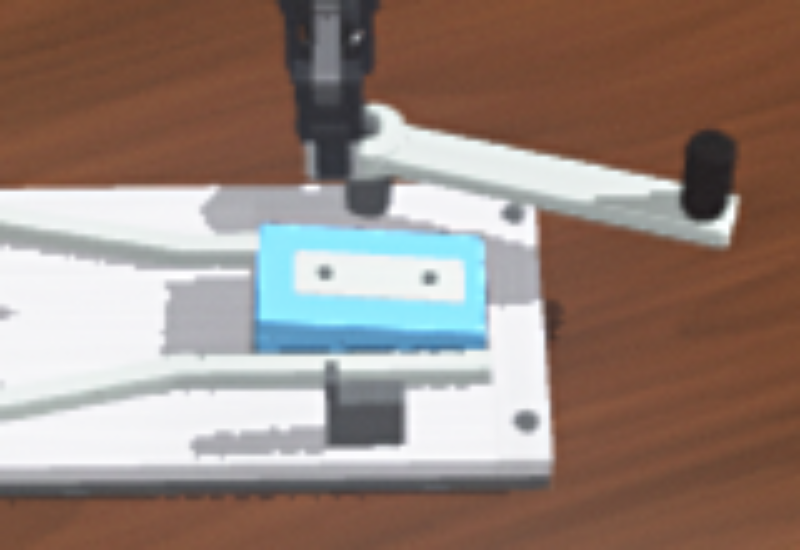

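View pics/wrist5.png

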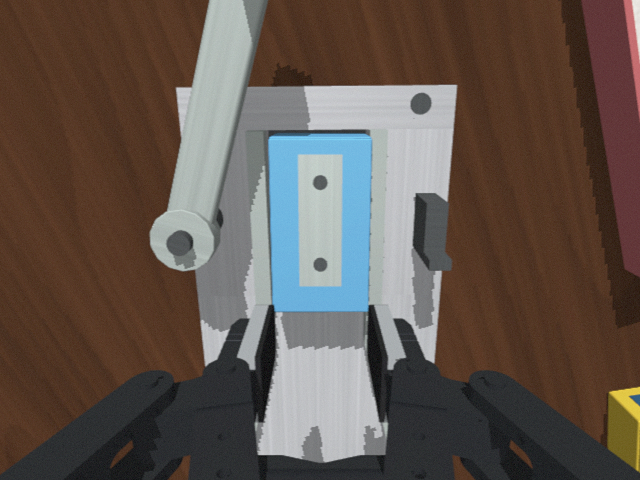

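```bash
python3 - <<'E'
from mv import *
from station import *
o=get_obs()
for n,u,z in [('frontL',(177,88),.022),('frontR',(457,85),.022),('hinge',(180,243),.072),('stop top front?',(415,194),.066),('blk RL',(272,311),.056),('RR',(369,311),.056),('FL',(270,136),.046),('FR',(371,136),.046),('barL top',(205,20),.066),('barR',(262,20),.066)]:
    print(n,tofix(wray(o,u,z)).round(1))
fx=[(150,80,22),(150,-80,22)]
E
```

```text
frontL [145.2  78.9  22. ]
frontR [146.3 -81.3  22. ]
hinge [68.  69.4 72. ]
stop top front? [ 92.  -51.5  66. ]
blk RL [21.  25.4 56. ]
RR [ 20.9 -31.3  56. ]
FL [119.8  23.9  46. ]
FR [119.7 -30.3  46. ]
barL top [172.4  49.1  66. ]
barR [172.4  23.2  66. ]
```

```bash
cat > lev.py <<'E'
from mv import *
from station import *
o=get_obs()
print(o['q'].round(2) if hasattr(o['q'],'round') else o['q'],tofix(o['eef_pos']))
H=np.array([68.2,69])
def k(a,z): # lever angle
    return (H[0]+155*np.sin(a),H[1]-155*np.cos(a),z,np.degrees(a)-180)
E
python3 - <<'E'
from lev import *
plan(o,[k(1.264,211),k(1.264,148)])
E
```

```text
[ 0.16  0.43 -0.3   1.87  0.16  0.86 -0.58] [ 57.77578266  -3.74999147 211.12068377]
(np.float64(215.96242833365818), np.float64(22.189052851490608), 211, np.float64(-107.57813469546394)) -> [-1.05, -6.32, -0.0] [0.01, 0.0, 1.74]
(np.float64(215.96242833365818), np.float64(22.189052851490608), 148, np.float64(-107.57813469546394)) -> [-1.05, -6.33, 2.52] [0.01, 0.0, 1.74]
```

Call:
apply_moves:
  moves:
    - [[-0.5,-2.5,0],[0,0,0.8],0.1]
    - [[-1.05,-5,0],[0,0,1.74],0.1]
    - [[-1.05,-6.33,0],[0,0,1.74],0.1]
    - [[-1.05,-6.33,0],[0,0,1.74],0.1]
    - [[-1.05,-6.33,0],[0,0,1.74],0.1]

```text
t: 8.05
eef_pos: [0.6024, 0.1397, 0.211]
tool_rot: [0.001, 0.947, -0.322, -0.0]
contact_force: [0.8, -0.5, -0.3]
gripper_width: 0.555
```

```bash
python3 - <<'E'
from lev import *
for c in ['wrist','scene']:
    r=read_camera(c);cv2.imwrite(f'pics/{c}6.png',r['color'][:,:,::-1])
a=cv2.resize(cv2.imread('pics/scene6.png')[150:310,240:453],None,fx=2,fy=2);cv2.imwrite('pics/c8.png',np.hstack([a[:320],cv2.resize(cv2.imread('pics/wrist6.png'),(373,280))[:320] if 0 else cv2.resize(cv2.imread('pics/wrist6.png'),(374,320))]))
plan(o,[k(1.264,211),k(1.264,148)])
print('knob proj',wproj(o,F(FX,[(*k(1.264,0)[:2],106),(*k(1.264,0)[:2],66)])))
E
```

```text
[-0.14  0.5  -0.25  1.77  0.15  0.9  -1.12] [216.03681655  22.07318308 211.0374455 ]
(np.float64(215.96242833365818), np.float64(22.189052851490608), 211, np.float64(-107.57813469546394)) -> [-0.0, 0.0, 0.0] [0.01, -0.0, 0.01]
(np.float64(215.96242833365818), np.float64(22.189052851490608), 148, np.float64(-107.57813469546394)) -> [-0.0, 0.0, 2.52] [0.01, -0.0, 0.01]
knob proj [[321.53681888 287.51154423]
 [321.40275126 257.45535139]]
```

View pics/wrist6.png

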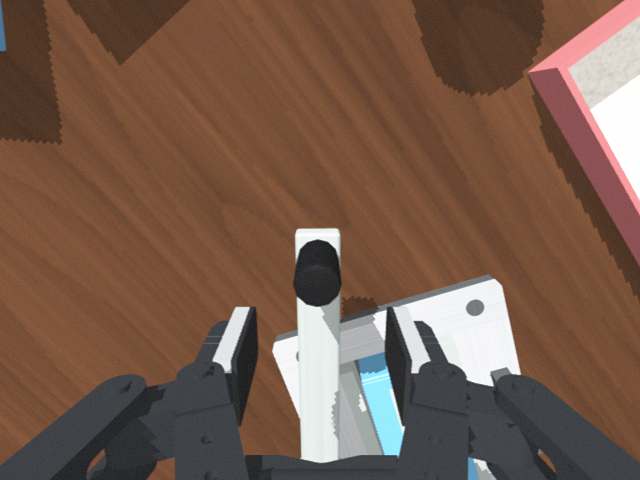

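View pics/c8.png

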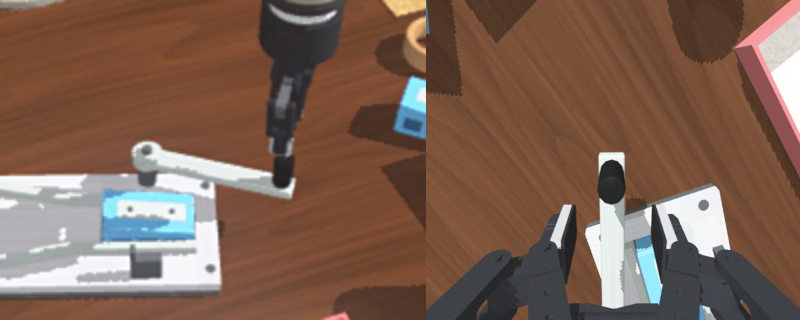

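Call:
apply_moves:
  moves:
    - [[-0.1,-0.1,1.3],[0,0,0],0.1]
    - [[-0.1,-0.1,2.5],[0,0,0],0.1]
    - [[-0.1,-0.1,2.5],[0,0,0],-0.35]
    - [[-0.1,-0.1,2.5],[0,0,0],-0.35]
    - [[-0.1,-0.1,2.5],[0,0,0],-0.35]

```text
t: 8.78
eef_pos: [0.6029, 0.1451, 0.1505]
tool_rot: [-0.001, 0.947, -0.322, 0.001]
contact_force: [0.2, -0.0, -0.2]
gripper_width: 0.323
```

```bash
python3 - <<'E'
from lev import *
r=read_camera('wrist');cv2.imwrite('pics/wrist7.png',r['color'][:,:,::-1])
H=H+np.array([1,1])
print(o['contact_force'],o['gripper_width'])
plan(o,[(H[0]+157*np.sin(a),H[1]-157*np.cos(a),148,np.degrees(a)-180) for a in np.linspace(1.27,-.04,14)])
E
```

```text
[-0.16  0.57 -0.24  1.8   0.18  0.79 -1.15] [221.2913699   23.45917775 150.47377678]
[ 0.17898658 -0.00489141 -0.16984631] 0.32323861019336136
(np.float64(219.1508343267967), np.float64(23.48390295072496), 148, np.float64(-107.23436001838544)) -> [0.02, 0.08, 0.1] [-0.01, -0.01, -0.02]
(np.float64(213.71068276183212), np.float64(8.635005355584688), 148, np.float64(-113.00801164624221)) -> [0.66, 0.11, 0.1] [-0.01, -0.01, 0.56]
(np.float64(206.8043477664616), np.float64(-5.591292327666224), 148, np.float64(-118.78166327409896)) -> [1.28, 0.2, 0.1] [-0.01, -0.01, 1.13]
(np.float64(198.50189996620242), np.float64(-19.050652244271532), 148, np.float64(-124.55531490195573)) -> [1.9, 0.36, 0.1] [-0.01, -0.01, 1.71]
(np.float64(188.88757473496537), np.float64(-31.606517773527102), 148, np.float64(-130.32896652981248)) -> [2.49, 0.58, 0.1] [-0.01, -0.01, 2.29]
(np.float64(178.05891755574984), np.float64(-43.131499011506335), 148, np.float64(-136.10261815766924)) -> [3.06, 0.85, 0.1] [-0.01, -0.01, 2.87]
(np.float64(166.12579433899427), np.float64(-53.50866524966976), 148, np.float64(-141.876
[... 345 characters left out ...]
4(124.95890226036441), np.float64(-76.7649304797271), 148, np.float64(-159.19722466909627)) -> [4.98, 2.48, 0.1] [-0.01, -0.0, 5.18]
(np.float64(109.91166938735641), np.float64(-81.62968039171813), 148, np.float64(-164.970876296953)) -> [5.35, 2.99, 0.1] [-0.01, -0.0, 5.75]
(np.float64(94.4513821024591), np.float64(-84.95601860500807), 148, np.float64(-170.74452792480977)) -> [5.66, 3.54, 0.1] [-0.02, -0.0, 6.33]
(np.float64(78.73489813143523), np.float64(-86.7101965974874), 148, np.float64(-176.51817955266654)) -> [5.91, 4.12, 0.1] [-0.02, -0.0, 6.91]
(np.float64(62.92167453269844), np.float64(-86.87441674577354), 148, np.float64(-182.2918311805233)) -> [6.11, 4.72, 0.1] [-0.02, -0.0, 7.49]
```

View pics/wrist7.png

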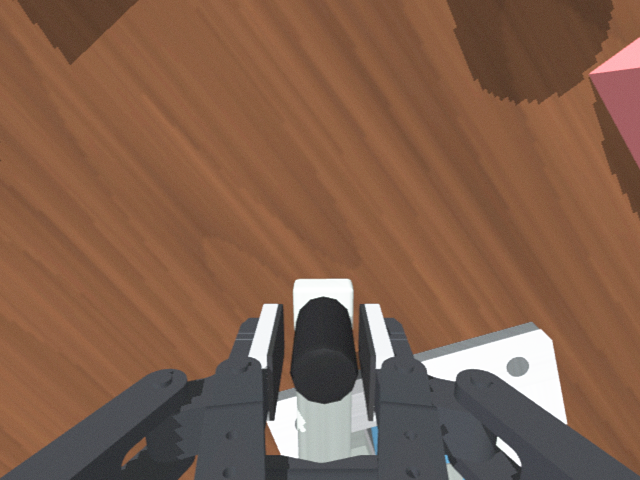

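Call:
apply_moves:
  moves:
    - [[0.66,0.05,0],[0,0,0.56],-0.35]
    - [[1.28,0.15,0],[0,0,1.13],-0.35]
    - [[1.9,0.3,0],[0,0,1.71],-0.35]
    - [[2.49,0.52,0],[0,0,2.29],-0.35]
    - [[3.06,0.8,0],[0,0,2.87],-0.35]
    - [[3.6,1.14,0],[0,0,3.44],-0.35]
    - [[4.1,1.53,0],[0,0,4.02],-0.35]
    - [[4.56,1.97,0],[0,0,4.6],-0.35]
    - [[4.98,2.45,0],[0,0,5.18],-0.35]
    - [[5.35,2.97,0],[0,0,5.75],-0.35]
    - [[5.66,3.52,0],[0,0,6.33],-0.35]
    - [[5.8,3.82,0],[0,0,6.6],-0.35]
    - [[5.91,4.12,0],[0,0,6.91],-0.35]
    - [[5.91,4.12,0],[0,0,6.91],-0.35]

```text
t: 10.58
eef_pos: [0.6563, -0.0269, 0.1491]
tool_rot: [-0.0, -0.597, 0.802, -0.0]
contact_force: [-0.8, 1.0, -0.3]
gripper_width: 0.325
```

```bash
python3 - <<'E'
from lev import *
for c in ['wrist','scene']:
    r=read_camera(c);cv2.imwrite(f'pics/{c}8.png',r['color'][:,:,::-1])
a=cv2.resize(cv2.imread('pics/scene8.png')[180:310,260:420],None,fx=2.5,fy=2.5);cv2.imwrite('pics/c9.png',np.hstack([a,cv2.resize(cv2.imread('pics/wrist8.png'),(400,325))]))
print(o['contact_force'],o['gripper_width'],o['t'])
E
```

```text
[-0.11  0.62  0.08  1.72 -0.06  0.81 -1.86] [ 78.12721735 -85.83355644 149.09075413]
[-0.83227047  1.02696864 -0.28195634] 0.3247374992480859 10.575
```

View pics/c9.png

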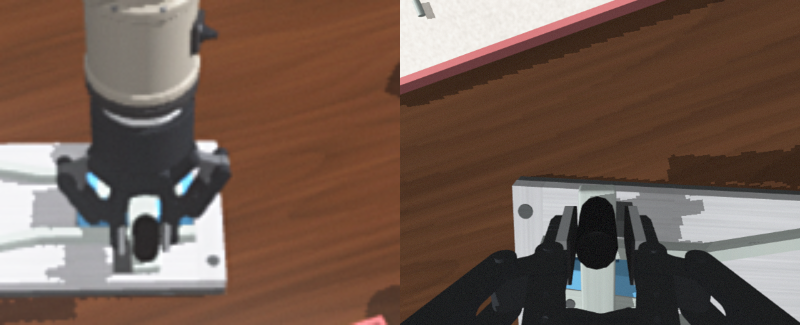

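Call:
apply_moves:
  moves:
    - [[0.1,0,0],[0,0,0.1],-0.35]
    - [[0.2,0,0],[0,0,0.2],-0.35]
    - [[0.3,0,0],[0,0,0.3],-0.35]
    - [[0.3,0,0],[0,0,0.3],-0.35]

```text
t: 11.18
eef_pos: [0.6542, -0.0341, 0.1489]
tool_rot: [-0.0, -0.576, 0.817, -0.0]
contact_force: [-0.1, -0.7, 1.0]
gripper_width: 0.322
```

Call:
apply_moves:
  moves:
    - [[0.08,0,0],[0,0,0],-0.35]
    - [[0.12,0,0],[0,0,0],-0.35]
    - [[0.12,0,0],[0,0,0],-0.35]

```text
t: 11.55
eef_pos: [0.6535, -0.0364, 0.149]
tool_rot: [0.0, -0.576, 0.817, -0.0]
contact_force: [0.9, 1.0, -0.9]
gripper_width: 0.323
```

Call:
apply_moves:
  moves:
    - [[0.08,0,0],[0,0,0],-0.35]
    - [[0.14,0,0],[0,0,0],-0.35]
    - [[0.14,0,0],[0,0,0],-0.35]

```text
t: 11.92
eef_pos: [0.6533, -0.0368, 0.149]
tool_rot: [0.002, -0.577, 0.817, 0.001]
contact_force: [4.4, 6.8, -3.5]
gripper_width: 0.326
```

```bash
python3 - <<'E'
from lev import *
for c in ['wrist','scene']:
    r=read_camera(c);cv2.imwrite(f'pics/{c}9.png',r['color'][:,:,::-1])
a=cv2.resize(cv2.imread('pics/scene9.png')[180:310,260:420],None,fx=2.5,fy=2.5);cv2.imwrite('pics/c10.png',np.hstack([a,cv2.resize(cv2.imread('pics/wrist9.png'),(400,325))]))
print(o['contact_force'],o['gripper_width'],o['t'])
E
```

```text
[-0.1   0.61  0.09  1.73 -0.08  0.8  -1.89] [ 67.8515092  -86.43875364 149.00604569]
[ 4.44323295  6.77460901 -3.48384372] 0.32589459012398475 11.925
```

View pics/c10.png

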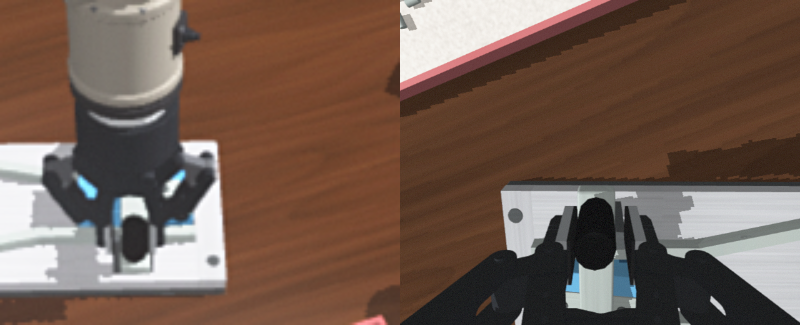

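Contact has appeared (about 8 N) at the expected shut position, so the bar is against its stop. I'll relax, open, rise straight up, back away and check.

Call:
apply_moves:
  moves:
    - [[-0.1,0,0],[0,0,0],-0.2]
    - [[-0.1,0,0],[0,0,0],0.1]
    - [[-0.1,0,0],[0,0,0],0.1]
    - [[-0.1,0,-1.5],[0,0,0],0.1]
    - [[-0.1,0,-3],[0,0,0],0.1]
    - [[-0.1,0,-5],[0,0,0],0.1]
    - [[-4,-1,-6],[0,0,0],0.1]
    - [[-6,-2,-6],[0,0,0],0.1]
    - [[-6,-2,-6],[0,0,0],0.1]
    - [[-6,-2,-6],[0,0,0],0.1]
    - [[-6,-2,-6],[0,0,0],0.1]

```text
t: 13.4
eef_pos: [0.7491, 0.083, 0.2984]
tool_rot: [-0.001, -0.576, 0.818, -0.0]
contact_force: [-0.7, -0.4, -0.2]
gripper_width: 0.552
```

```bash
python3 - <<'E'
from lev import *
for c in ['wrist','scene','side']:
    r=read_camera(c);cv2.imwrite(f'pics/{c}10.png',r['color'][:,:,::-1])
a=cv2.resize(cv2.imread('pics/scene10.png')[190:310,220:380],None,fx=2.5,fy=2.5);b=cv2.resize(cv2.imread('pics/side10.png')[180:300,260:420],None,fx=2.5,fy=2.5);cv2.imwrite('pics/c11.png',np.hstack([a,b]))
print(o['contact_force'],o['gripper_width'],o['t'])
E
```

```text
[-0.26  0.62  0.1   1.34 -0.06  1.19 -2.06] [ 213.32829847 -135.20115741  298.42563579]
[-0.73435577 -0.4302038  -0.19537128] 0.5523531560839023 13.4
```

View pics/c11.png

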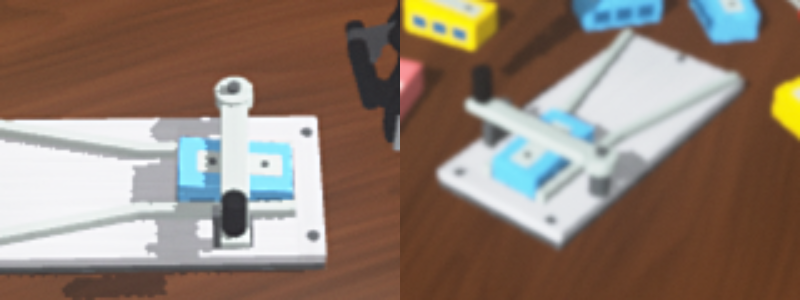

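View pics/scene10.png

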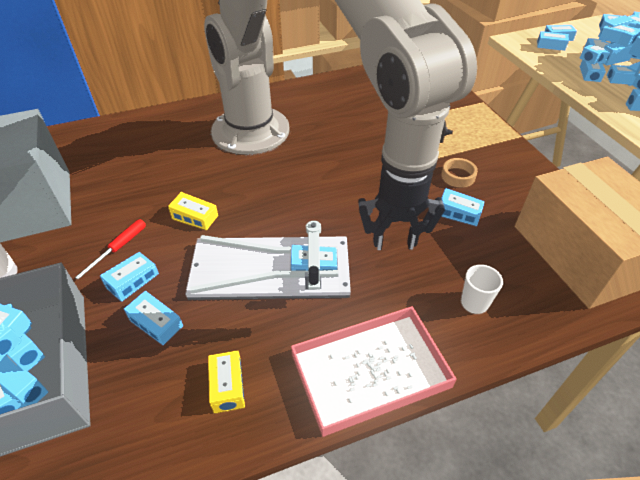

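View pics/wrist10.png

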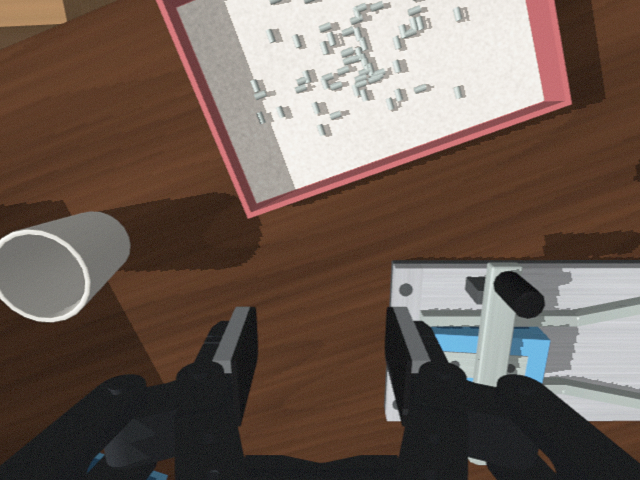

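```bash
python3 - <<'E'
from mv import *
h=tofix(ray('scene',(313.2,225.2),.075));k=tofix(ray('scene',(313.6,268.5),.106));d=k-h
print(h,k,np.hypot(*d[:2]),np.arctan2(d[1],d[0])+np.pi/2)
from station import *
r=read_camera('scene')['color'];a=cv2.resize(r[210:305,275:365,::-1],None,fx=6,fy=6,interpolation=cv2.INTER_CUBIC);cv2.imwrite('pics/c12.png',a)
E
```

```text
[71.72662255 65.70302391 75.        ] [ 73.08407832 -84.51697125 106.        ] 150.22612832308087 0.009036206035695882
```

View pics/c12.png

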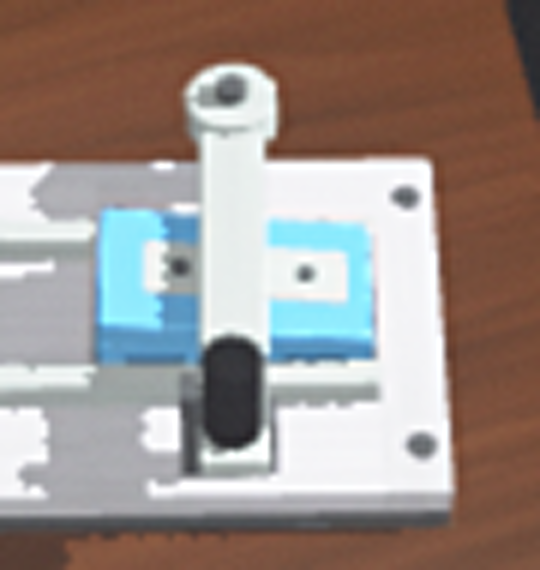

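The lever measures about 0.01 rad from shut and lies against its stop. The body is straight and flat in the pocket, and the gripper is clear.

```bash
python3 -c "
from station import *
print(hand_in())"
```

```text
the job is handed in; nothing more can be done
None
```

The light-blue body is seated in the pocket and the lever is shut against its stop. I handed the job in at about 13.5 s on the robot's clock; no verdict is reported.

- **Seating:** I pushed the body along between the rails with two part-open fingers until it nosed down and dropped in. The wrist picture, taken with the lever still open at about 1.27 rad, put it within about 3 mm of the pocket centre. It was straight, and its outline fitted a body lying flat on the floor.
- **Lever:** I swung it shut with the knob held loosely between the fingers until about 8 N of contact showed at the expected stop position. Measured afterwards from the scene picture, it was about 0.01 rad from shut.
- **At hand-in:** The gripper was well clear of everything. In the last picture the spare bodies, screwdriver and ring looked unmoved, though I did not measure them.

**Disagreement:** My first fixture fit from the scene and side cameras was 4–7 mm off the wrist camera along the fixture's x axis, and 1–3.5 mm off across it. I went by the wrist measurements for the final push and the lever. No other check failed.

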